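Swap the glaze jar behind the spray cans

ROBOT

A 7-joint arm with a two-finger parallel gripper is mounted at the origin on the work surface. World frame = base frame: x ahead of the robot, y to its left, z up, the work surface at z = 0. Lengths are in m, angles in rad, forces in N, time in s.
With the tool pointing down it reaches from about 0.4 to 0.85 m from the base axis. Payload 4.5 kg.
Tool frame: the origin (TCP) lies midway between the tips of the shut fingers; the grasp point (between the pads) lies 19 mm behind it; z points along the fingers, y is the line along which they close (so a half turn about z gives the same grasp; the last joint's range is limited). The gripper opens to 85 mm and grips with 20 to 120 N. Pads are 22 mm wide; open, the fingers measure 114 mm over their backs; the gripper's body (76 mm by 85 mm) begins 54 mm behind the grasp point. The pads swing forward as they close: fully open they stand 13 mm farther back than shut.
Start: joints at [1.214, 0.689, -0.195, 1.565, 0.157, 0.902, -0.215], TCP at [0.238, -0.578, 0.194] pointing down, gripper open.
Joint ranges: [-3.01, 3.01], [-0.46, 2.08], [-1.47, 1.51], [0.13, 2.56], [-1, 4.14], [0.04, 2.09], [-2.66, 2.66]. Speed limits (rad/s): [2.57, 2.57, 3.14, 3.14, 3.14, 3.14, 3.14].

INTERFACE

Orientations are given as a rotation vector (axis times angle).
In Python, from cell import r, cams gives the robot as it stands. The module is installed in compiled form; this text tells all that it offers.
- The arm moves only by the tool move_arm, never from a script. Its argument "targets" is text: rows parted by semicolons, each of 7 numbers parted by spaces: the turn, a rotation vector about the tool's x, y, z in rad, then the shift along the tool's x, y, z in cm, then the opening, from -1 (shut) to 1 (fully open). A call has 1 to 12 rows; each row shifts and turns the commanded pose from where the row before left it, along the tool's axes as they then stand; what a row does not reach is not made up. A row lasts 1/8 s, in which the tool goes at most 62.5 mm and 10.7 degrees, less where a joint would pass 70% of its speed; a pose out of reach is approached as far as the arm can. A call is refused whole if a number of a shift passes 6.25 or a number of a turn 0.188, either way. A call with a gripper value outside its range is refused whole. The fingers move at their own pace and stop on an object; "force" is the grip in N (left out, the last holds). Time passes only in rows, so rows that do not move let the fingers close. It gives the time, the measured TCP pose, the force, the opening and the grip force at its end, in the units of the state.
- r.sense(): the state, without advancing time (a new reading comes with each control period).
- cams.read_camera(name): name is "scene" or "top"; returns the picture (480x640x3 uint8, blue, green, red); there is no depth.
- cams.camera_info(name): a dict with "intrinsics" (3x3 intrinsics, pixels), "k1" (the pictures are not rectified: a ray, as slopes to the right and down, at radius r is drawn at 1 + k1 r^2 times it, then the intrinsics apply), "xyz" and "attitude" of the camera in the world. Camera axes: x right, y up, looking along -z (the intrinsics and any distortion apply to the point x, -y, -z); pixel columns grow to the right and rows downward; lengths in m; the calibration is good to about 2 mm. A picture is of the moment at which its call begins. camera_info takes no time and is no camera call.
- r.job_done(): hands the job in; it is judged then, once.
The state is a dict: "time_s": time; "qpos": joint angles; "qd": joint speeds; "effort": joint torques, N m; "eef_pos": TCP position; "tool_rot": TCP orientation; "force": force on the tool from outside, world axes, zero at the start; "wrist_torque": the same for the moment, N m; "width": finger opening in m; "grasp_force": force on a finger pad.
Only numpy, scipy, OpenCV 4.12 (cv2) and the standard library are available. Lean on these libraries where they do the work, as an engineer would, in place of code of your own. Each camera call takes 0.05 s, during which the arm holds its last target. There are 200 camera calls.

TASK

First stand both spray cans, red and blue, from the dark wooden rack on the grey side board, without shifting the yellow-lidded jar behind them; then set the yellow-lidded jar in the middle of the round metal turntable, and after that put the green-lidded jar in the middle of the ringed place that the yellow one has left. Only then put each can back upright on the very ring where it stood at the start. Keep cans and jars upright throughout and do not disturb the brush mug or the tape roll.

Things in the scene. Friction and masses are not known exactly. Their poses are not given: they have to be found in the camera images.
- rack: Fixed dark wooden rack, 150 (x) x 170 (y) mm. Standing surface 10 mm above its origin, rim 6 mm wide with top at 20 mm. White painted rings mark three places, in its frame: x -34, y +35 mm and x -34, y -35 mm (front row, a can on each) and x +20, y 0 mm (jar, behind the cans). Origin: centre of underside, on the table; at yaw 0 x points away from the robot, y to its left.
- red_can: Red spray can with red cap, a cylinder 52 mm in diameter and 160 mm tall, about 0.22 kg, at first on one of the two front rings of the rack. Origin: centre of the underside, z up along its axis.
- blue_can: Blue spray can with blue cap, a cylinder 52 mm in diameter and 160 mm tall, about 0.22 kg, at first on the other front ring of the rack. Origin: centre of the underside, z up along its axis.
- yellow_jar: White glaze jar with a yellow lid and band, a cylinder 54 mm in diameter and 65 mm tall, about 0.18 kg, at first on the rear ring of the rack; the cans in front are so close and tall that the gripper does not fit over it until they are gone. Origin: centre of the underside, z up along its axis.
- green_jar: White glaze jar with a green lid and band, a cylinder 54 mm in diameter and 65 mm tall, about 0.18 kg, at first standing on the table in front of the rack. Origin: centre of the underside, z up along its axis.
- side_board: Fixed flat light grey board, 110 (x) x 180 (y) mm, 12 mm thick, on the table to one side of the rack (left or right): room for both cans side by side along its y. Origin: centre of the underside; top 12 mm above it.
- wheel: Fixed round metal turntable (it does not turn), head 180 mm in diameter with concentric ring lines, on the table on the other side of the rack. Origin: centre of the underside; flat top 60 mm above it.
- brush_mug: Blue ceramic mug, 72 mm in diameter and 85 mm tall, with three brushes standing in it up to 160 mm. A bystander, loose. Origin: centre of the underside.
- tape_roll: Roll of pale tape lying flat, 96 mm outer and 72 mm inner diameter, 24 mm high. A bystander, loose. Origin: centre of the underside.
Mind the look-alikes: they are no part of the job. There is more than one size of the blue_can; the one meant has the size given above.

How it is judged:
On the way, in this order (a step that is already met when the one before it is completed fails the run):
1. both spray cans stand released on the side board, and the yellow-lidded jar has not been shifted (less than 15 mm) (x of red_can in the frame of side_board between -0.05 and 0.05 m and y of red_can in the frame of side_board between -0.085 and 0.085 m and z of red_can in the frame of side_board between 0.006 and 0.018 m and angle between each of red_can, blue_can's own z axis and vertical below 0.1 rad and linear speed of each of red_can, blue_can below 0.03 m/s and contact force between the fingers and red_can below 0.1 N and x of blue_can in the frame of side_board between -0.05 and 0.05 m and y of blue_can in the frame of side_board between -0.085 and 0.085 m and z of blue_can in the frame of side_board between 0.006 and 0.018 m and contact force between the fingers and blue_can below 0.1 N and distance of yellow_jar from where it was at the start of the episode below 0.015 m), for 0.2 s.
2. the yellow-lidded jar stands released in the middle of the turntable (within 15 mm), both cans still on the side board (horizontal distance between yellow_jar and wheel below 0.015 m and z of yellow_jar in the frame of wheel between 0.054 and 0.066 m and angle between each of yellow_jar, red_can, blue_can's own z axis and vertical below 0.1 rad and linear speed of each of yellow_jar, red_can, blue_can below 0.03 m/s and contact force between the fingers and yellow_jar below 0.1 N and x of red_can in the frame of side_board between -0.05 and 0.05 m and y of red_can in the frame of side_board between -0.085 and 0.085 m and z of red_can in the frame of side_board between 0.006 and 0.018 m and contact force between the fingers and red_can below 0.1 N and x of blue_can in the frame of side_board between -0.05 and 0.05 m and y of blue_can in the frame of side_board between -0.085 and 0.085 m and z of blue_can in the frame of side_board between 0.006 and 0.018 m and contact force between the fingers and blue_can below 0.1 N), for 0.2 s.
3. the green-lidded jar stands released on the rear ring of the rack (within 11 mm each way), both cans still on the side board (x of green_jar in the frame of rack between 0.009 and 0.031 m and y of green_jar in the frame of rack between -0.011 and 0.011 m and z of green_jar in the frame of rack between 0.004 and 0.016 m and angle between each of green_jar, red_can, blue_can's own z axis and vertical below 0.1 rad and linear speed of each of green_jar, red_can, blue_can below 0.03 m/s and contact force between the fingers and green_jar below 0.1 N and x of red_can in the frame of side_board between -0.05 and 0.05 m and y of red_can in the frame of side_board between -0.085 and 0.085 m and z of red_can in the frame of side_board between 0.006 and 0.018 m and contact force between the fingers and red_can below 0.1 N and x of blue_can in the frame of side_board between -0.05 and 0.05 m and y of blue_can in the frame of side_board between -0.085 and 0.085 m and z of blue_can in the frame of side_board between 0.006 and 0.018 m and contact force between the fingers and blue_can below 0.1 N), for 0.2 s.
At the end, for the whole second after the job is handed in: The yellow-lidded jar stands on the turntable within 15 mm of its centre, the green-lidded jar on the rack's rear ring (within 11 mm each way), and each can on the rack within 14 mm of where it stood at the start; all upright (within 0.1 rad), at rest and released (horizontal distance between yellow_jar and wheel below 0.015 m and z of yellow_jar in the frame of wheel between 0.054 and 0.066 m and angle between each of yellow_jar, green_jar, red_can, blue_can's own z axis and vertical below 0.1 rad and linear speed of each of yellow_jar, green_jar, red_can, blue_can below 0.03 m/s and contact force between the fingers and yellow_jar below 0.1 N and x of green_jar in the frame of rack between 0.009 and 0.031 m and y of green_jar in the frame of rack between -0.011 and 0.011 m and z of green_jar in the frame of rack between 0.004 and 0.016 m and contact force between the fingers and green_jar below 0.1 N and distance of each of red_can, blue_can from where it was at the start of the episode below 0.014 m and contact force between the fingers and red_can below 0.1 N and contact force between the fingers and blue_can below 0.1 N); the robot touches nothing.
It fails at once if the red can is tipped over (0.6 rad) (angle between red_can's own z axis and vertical above 0.6 rad).
It fails at once if the blue can is tipped over (0.6 rad) (angle between blue_can's own z axis and vertical above 0.6 rad).
It fails at once if the yellow-lidded jar is tipped over (0.6 rad) (angle between yellow_jar's own z axis and vertical above 0.6 rad).
It fails at once if the green-lidded jar is tipped over (0.6 rad) (angle between green_jar's own z axis and vertical above 0.6 rad).
It fails at once if the brush mug or the tape roll is disturbed (25 mm, or the mug tipped) (distance of any of brush_mug, tape_roll from where it was at the start of the episode above 0.025 m or angle between brush_mug's own z axis and vertical above 0.3 rad).
It also fails if it takes over 138 s, if anything falls off the work surface, if the arm or the gripper's body presses on something with over 40 N, if the wrist force passes 120 N, or if a joint passes its speed limit or range.

## Working session

There is one attempt and no reset: what is moved stays moved. The work goes in short steps, Python scripts to look and compute and a tool call to move; the robot and the scene stay as the last step left them, time stands still between calls to the robot, and variables do not carry over. Pictures are saved under pics/ and viewed, at most 14 in all, crops included, and the job is handed in when it is done.

Besides the shell and the picture viewer there is one more tool, called after ">>>" as a command line: name --argument value ..., lists and objects as JSON in quotes. move_arm: Moves the arm, as the interface text tells. Its arguments: {"type":"object","properties":{"targets":{"type":"string"},"force":{"type":"number"}},"required":["targets"]}

```bash
mkdir -p pics; python3 - <<'E'
from cell import r,cams
import cv2
for n in ("scene","top"):
    cv2.imwrite(f"pics/{n}0.png",cams.read_camera(n)); print(n,cams.camera_info(n))
s=r.sense(); print({k:s[k] for k in("time_s","eef_pos","tool_rot","width","force")})
E
```

```text
scene {'intrinsics': array([[443.67668884,   0.        , 313.7841935 ],
       [  0.        , 443.67668884, 234.53084771],
       [  0.        ,   0.        ,   1.        ]]), 'k1': -0.07843371380356469, 'xyz': array([0.92691479, 0.60152442, 0.62117022]), 'attitude': array([0.29615322, 1.09789852, 2.43277859])}
top {'intrinsics': array([[613.70677992,   0.        , 313.65758714],
       [  0.        , 613.70677992, 247.04846169],
       [  0.        ,   0.        ,   1.        ]]), 'k1': 0.0683555287270967, 'xyz': array([ 0.38217971, -0.00678018,  1.30782753]), 'attitude': array([ 0.15650359, -0.12635343, -1.53962592])}
{'time_s': 0.1, 'eef_pos': array([ 0.237773  , -0.57728498,  0.19294623]), 'tool_rot': array([-3.08015795e+00, -6.09791192e-01,  7.13321574e-04]), 'width': 0.08547562218627613, 'force': array([-0.48789421, -0.13861338,  0.00356516])}
```

View pics/scene0.png

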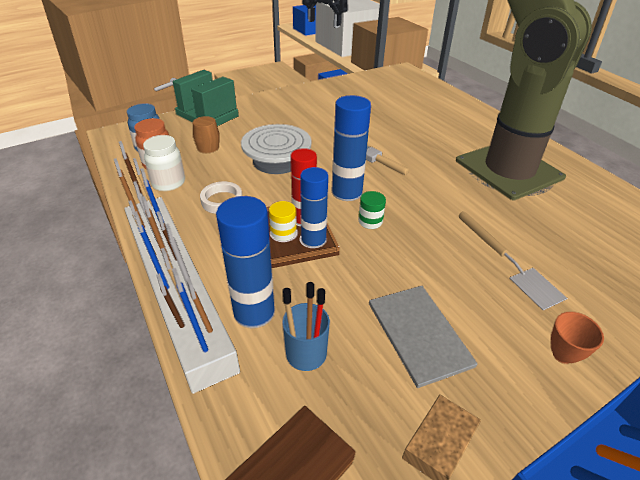

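View pics/top0.png

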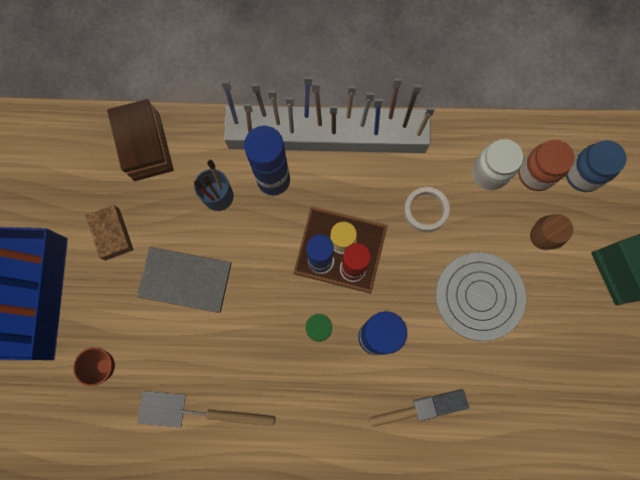

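The top view shows three blue cans: (268,150) and (384,333), both clearly bigger, and (320,250) on the rack. The last has the red can's diameter and stands on a front ring, so it should be the one meant. Yellow jar at (343,236), red can (356,258), green jar (319,327), board (185,280), turntable (481,296), mug (213,190), tape (427,209). I'll measure these and take an enlarged crop.

```bash
cat > h.py <<'E'
import numpy as np, cv2
from cell import r,cams
from scipy.spatial.transform import Rotation as R
def ray(n,px):
    c=cams.camera_info(n); K=c["intrinsics"]
    d=cv2.undistortPoints(np.array(px,float).reshape(-1,1,2),K,np.array([c["k1"],0,0,0.]))[:,0]
    v=np.c_[d[:,0],-d[:,1],-np.ones(len(d))]
    return c["xyz"],R.from_rotvec(c["attitude"]).apply(v)
def plane(n,px,z):
    o,d=ray(n,px); return (o+d*((z-o[2])/d[:,2])[:,None])[:,:2]
def proj(n,P):
    c=cams.camera_info(n); q=R.from_rotvec(c["attitude"]).inv().apply(np.atleast_2d(P)-c["xyz"])
    q=q*[1,-1,-1]
    return cv2.projectPoints(q,np.zeros(3),np.zeros(3),c["intrinsics"],np.array([c["k1"],0,0,0.]))[0][:,0]
def blobs(img,lo,hi,amin=100):
    h=cv2.cvtColor(img,cv2.COLOR_BGR2HSV); m=cv2.inRange(h,np.array(lo),np.array(hi))
    cs=cv2.findContours(m,cv2.RETR_EXTERNAL,cv2.CHAIN_APPROX_NONE)[0]
    return [c[:,0] for c in cs if cv2.contourArea(c)>amin]
E
python3 - <<'E'
from h import *
t=cv2.imread("pics/top0.png"); np.set_printoptions(precision=4,suppress=True)
cv2.imwrite("pics/crop0.png",cv2.resize(t[195:355,285:445],None,fx=3.7,fy=3.7,interpolation=cv2.INTER_CUBIC))
for nm,lo,hi,z in (("red",(0,180,90),(6,255,255),.17),("red2",(174,150,90),(180,255,255),.17),("blue",(108,170,90),(125,255,255),.17),
  ("yellow",(22,150,120),(34,255,255),.075),("green",(50,120,50),(85,255,255),.065),("rack",(3,80,20),(16,200,100),.02),
  ("grey",(0,0,60),(180,45,255),.012)):
    for c in blobs(t,lo,hi):
        P=plane("top",c,z); (x,y),rad=cv2.minEnclosingCircle(P.astype(np.float32)); rc=cv2.minAreaRect(P.astype(np.float32))
        print(nm,c.min(0),c.max(0),"circ",np.array([x,y,rad]),"rect",np.array(rc[0]),np.array(rc[1]),round(rc[2],1))
for nm in("red",): print(t[258,356],t[250,320],t[212,330],t[280,185])
E
```

```text
red [343 243] [370 269] circ [ 0.5729 -0.0609  0.0281] rect [ 0.5749 -0.0627] [0.0495 0.0507] 1.5
blue [  0 313] [ 35 358] circ [0.4146 0.5577 0.0496] rect [0.4128 0.5563] [0.0808 0.0645] 1.0
blue [365 312] [405 352] circ [ 0.4346 -0.1171  0.0375] rect [ 0.4348 -0.1173] [0.0724 0.0729] 45.9
blue [  0 257] [ 41 314] circ [0.5043 0.5632 0.0651] rect [0.5043 0.5632] [0.1044 0.0776] 0.1
blue [  0 232] [ 45 260] circ [0.5792 0.5623 0.0461] rect [0.5789 0.5652] [0.0534 0.082 ] 0.5
blue [244 130] [281 162] circ [0.7905 0.1228 0.037 ] rect [0.7844 0.12  ] [0.0581 0.0725] 18.6
yellow [331 222] [355 246] circ [ 0.6355 -0.039   0.0268] rect [ 0.6359 -0.0391] [0.0502 0.0492] 1.3
green [307 315] [331 340] circ [0.4456 0.0068 0.0259] rect [0.4452 0.0051] [0.0498 0.0482] 1.7
rack [ 74 349] [114 384] circ [0.3571 0.4645 0.0408] rect [0.3573 0.4645] [0.0701 0.0813] 1.1
rack [  0 305] [ 34 315] circ [0.4689 0.6341 0.0372] rect [0.4687 0.6341] [0.0734 0.0138] 83.5
rack [  0 249] [ 40 262] circ [0.5846 0.6415 0.0445] rect [0.5833 0.6418] [0.0884 0.0141] 80.4
rack [530 214] [572 249] circ [ 0.6641 -0.476
[... 576 characters left out ...]
92 -0.2456  0.0545] rect [ 0.3002 -0.245 ] [0.0413 0.1045] 15.5
grey [436 253] [525 340] circ [ 0.5235 -0.33    0.0934] rect [ 0.5235 -0.3304] [0.1838 0.1832] 89.4
grey [137 248] [230 311] circ [0.5419 0.2958 0.1034] rect [0.5425 0.2958] [0.1784 0.108 ] 80.7
grey [405 187] [448 230] circ [ 0.7091 -0.2193  0.0491] rect [ 0.7096 -0.2196] [0.0958 0.0922] 0.2
grey [567 150] [603 190] circ [ 0.8019 -0.561   0.0454] rect [ 0.7947 -0.5475] [0.0865 0.0575] 28.1
grey [472 139] [549 189] circ [ 0.7874 -0.3997  0.0835] rect [ 0.7898 -0.3883] [0.1458 0.1246] 35.0
grey [0 0] [639 152] circ [1.1017 0.0301 0.7234] rect [1.0146 0.03  ] [0.3606 1.4373] 0.5
[ 25  32 129] [104  51  36] [ 43  69 104] [81 87 87]
```

View pics/crop0.png

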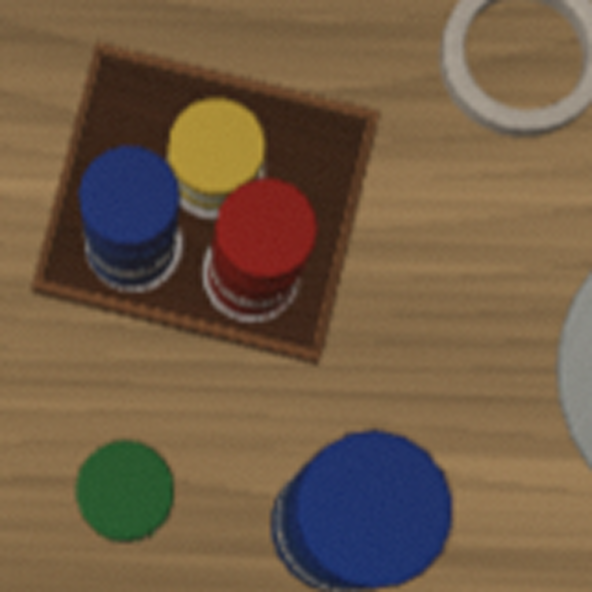

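The crop confirms it: the rack's blue can cap (130,193 in the crop, about 98 px) is the same size as the red one's, while the look-alike at (373,510) is about 155 px wide, so the rack can is the one meant. Next I'll refine the positions with far-edge circle fits.

```bash
cat >> h.py <<'E'
from scipy.optimize import least_squares
def lid(c,z,rad):  # top-camera disc at height z: fit its far and side edge
    P=plane("top",c,z); o=cams.camera_info("top")["xyz"][:2]; g=P.mean(0); u=(g-o)/np.linalg.norm(g-o)
    Q=P[(P-g)@u>0]
    f=least_squares(lambda p:np.hypot(Q[:,0]-p[0],Q[:,1]-p[1])-p[2],[*g,rad],loss="soft_l1",f_scale=.001).x
    return f
E
python3 - <<'E'
from h import *
t=cv2.imread("pics/top0.png"); np.set_printoptions(precision=4,suppress=True)
for nm,lo,hi,z,rad in (("red",(0,180,90),(6,255,255),.17,.026),("blue",(105,140,70),(125,255,255),.17,.026),
  ("yellow",(22,150,120),(34,255,255),.075,.027),("green",(50,120,50),(85,255,255),.065,.027),("wheel",(0,0,60),(180,45,255),.06,.09),("mug?",(95,60,60),(108,180,255),.085,.036)):
    for c in blobs(t,lo,hi):
        m=c.mean(0)
        if nm in("blue","wheel") and not((290<m[0]<345 and 220<m[1]<290) or 440<m[0]<520 and 240<m[1]<340): continue
        print(nm,m,lid(c,z,rad))
# predicted ring from rack rect
C=np.array([.6124,-.0351]);a=np.radians(-12.8);M=np.array([[np.cos(a),-np.sin(a)],[np.sin(a),np.cos(a)]])
for p in((-.034,.035),(-.034,-.035),(.02,0)): print(C+M@p)
# rim edges: rack corners from mask
c=max((c for c in blobs(t,(3,80,20),(16,200,100)) if 290<c.mean(0)[0]<390 and 200<c.mean(0)[1]<300),key=len)
print("corners",cv2.boxPoints(cv2.minAreaRect(plane("top",c,.02).astype(np.float32))))
# scene view check of lids
s=cv2.imread("pics/scene0.png")
for nm,P in(("yellow",(.6355,-.039,.075)),("green",(.445,.006,.065)),("red",(.5729,-.061,.17)),("blue",(.588,.007,.17)),("wheel",(.523,-.32,.06)),("board",(.5425,.2958,.012))): print(nm,proj("scene",P))
for lo,hi in(((22,150,120),(34,255,255)),((50,120,50),(85,255,255))):
    for c in blobs(s,lo,hi): print(c.min(0),c.max(0))
E
```

```text
red [355.6709 256.8481] [ 0.5754 -0.0634  0.0237]
blue [318.9211 248.1316] [0.5899 0.0075 0.0235]
yellow [343.0986 234.1127] [ 0.6361 -0.039   0.025 ]
green [318.3099 327.2254] [0.4471 0.0064 0.0235]
wheel [480.472 296.404] [ 0.5187 -0.3191  0.0878]
mug? [218.5656 187.5984] [0.7426 0.2315 0.0205]
mug? [600.471  163.4258] [ 0.8053 -0.5692  0.0357]
[0.587  0.0066]
[ 0.5715 -0.0617]
[ 0.6319 -0.0395]
corners [[ 0.521  -0.1012]
 [ 0.6662 -0.1341]
 [ 0.7036  0.0309]
 [ 0.5584  0.0638]]
yellow [[283.4381 208.1464]]
green [[374.2382 197.1681]]
red [[305.713  154.1516]]
blue [[315.9805 173.2219]]
wheel [[274.9583 140.0964]]
board [[421.578  329.0061]]
[269 201] [295 223]
[361 191] [385 211]
```

>>> move_arm --targets "0 0 0 0 0 -4 1;0 0 -0.18 0 0 -4 1;0 0 -0.18 0 0 -4 1;0 0 -0.18 0 0 -4 1;0 0 -0.18 0 0 0 1;0 0 -0.18 0 0 0 1;0 0 -0.056 0 0 0 1;0 0 0 0 0 0 1" --force 40

```text
time_s: 1.1
eef_pos: [0.2378, -0.5777, 0.3532]
tool_rot: [-2.456, -1.958, -0.0]
force: [-0.2, 0.2, 0.2]
width: 0.0854
grasp_force: 0.0
```

>>> move_arm --targets "0 0 0 5.4 1.76 0 1;0 0 0 5.4 1.76 0 1;0 0 0 5.4 1.76 0 1;0 0 0 5.4 1.76 0 1;0 0 0 5.4 1.76 0 1;0 0 0 5.4 1.76 0 1;0 0 0 5.4 1.76 0 1;0 0 0 5.4 1.76 0 1;0 0 0 5.4 1.76 0 1;0 0 0 5.4 1.76 0 1;0 0 0 5.4 1.76 0 1;0 0 0 5.4 1.76 0 1"

```text
time_s: 2.6
eef_pos: [0.5887, 0.0084, 0.3535]
tool_rot: [2.457, 1.957, -0.001]
force: [1.4, -1.0, -0.0]
width: 0.0856
grasp_force: 0.0
```

>>> move_arm --targets "0 0 0 0 0 0 1;0 0 0 0 0 0 1"

```text
time_s: 2.85
eef_pos: [0.5876, 0.0064, 0.3532]
tool_rot: [2.456, 1.958, -0.002]
force: [-0.1, -1.2, 1.0]
width: 0.0853
grasp_force: 0.0
```

>>> move_arm --targets "0 0 0 0 0 4 1;0 0 0 0 0 4 1;0 0 0 0 0 4 1;0 0 0 0 0 3 1;0 0 0 0 0 2 1;0 0 0 0 0 1 1;0 0 0 0 0 0 1"

```text
time_s: 3.72
eef_pos: [0.5876, 0.0057, 0.1736]
tool_rot: [2.458, 1.957, -0.002]
force: [0.1, 0.1, 0.0]
width: 0.0855
grasp_force: 0.0
```

```bash
python3 - <<'E'
from h import *
s=cams.read_camera("scene"); cv2.imwrite("pics/a1.png",cv2.resize(s[60:260,220:440],None,fx=3,fy=3)); print(r.sense()["eef_pos"])
E
```

```text
[0.58820412 0.00620063 0.17425161]
```

View pics/a1.png

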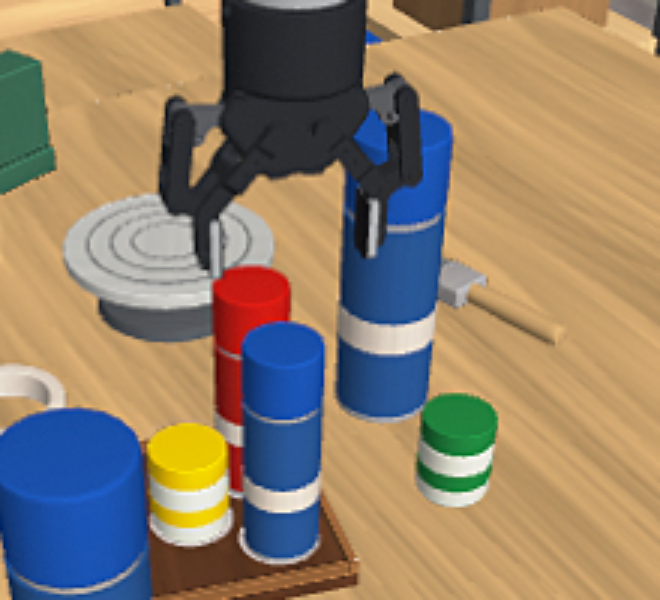

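The crop shows the open fingers (210 and 370) straddling the blue can's cap (284,350), with nothing in the way. I'll go down and close.

>>> move_arm --targets "0 0 0 0 0 2 1;0 0 0 0 0 2 1;0 0 0 0 0 1.3 1;0 0 0 0 0 0 1;0 0 0 0 0 0 0.4;0 0 0 0 0 0 0;0 0 0 0 0 0 -0.5;0 0 0 0 0 0 -0.5;0 0 0 0 0 0 -0.5;0 0 0 0 0 0 -0.5" --force 40

```text
time_s: 5.03
eef_pos: [0.589, 0.0073, 0.122]
tool_rot: [2.455, 1.958, 0.003]
force: [0.5, 0.3, 7.4]
width: 0.0499
grasp_force: 40.9
```

>>> move_arm --targets "0 0 0 0 0 -1 -0.5;0 0 0 0 0 -2 -0.5;0 0 0 0 0 -2 -0.5;0 0 0 0 0 0 -0.5"

```text
time_s: 5.52
eef_pos: [0.5889, 0.0072, 0.1721]
tool_rot: [2.455, 1.958, 0.004]
force: [0.7, -1.2, -3.1]
width: 0.0499
grasp_force: 42.2
```

>>> move_arm --targets "0 0 0 1.5 -0.6 0 -0.5;0 0 0 3 -1 0 -0.5;0 0 0 3 -1 0 -0.5;0 0 0 3 -1 0 -0.5;0 0 0 3 -1 0 -0.5;0 0 0 3 -1 0 -0.5;0 0 0 3 -1 0 -0.5;0 0 0 3 -1 0 -0.5;0 0 0 3 -1 0 -0.5;0 0 0 3 -1.1 0 -0.5;0 0 0 1.8 -1 0 -0.5;0 0 0 1 -0.5 0 -0.5"

```text
time_s: 7.02
eef_pos: [0.5466, 0.3384, 0.1699]
tool_rot: [-2.453, -1.962, 0.003]
force: [0.6, -0.2, -3.0]
width: 0.0496
grasp_force: 42.2
```

>>> move_arm --targets "0 0 0 0 0 0 -0.5;0 0 0 0 0 0 -0.5"

```text
time_s: 7.28
eef_pos: [0.549, 0.3351, 0.1704]
tool_rot: [2.456, 1.956, -0.002]
force: [0.8, -0.8, -1.8]
width: 0.0499
grasp_force: 42.2
```

```bash
python3 - <<'E'
from h import *
s=cams.read_camera("scene"); cv2.imwrite("pics/a2.png",s)
E
```

```text
(no output)
```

View pics/a2.png

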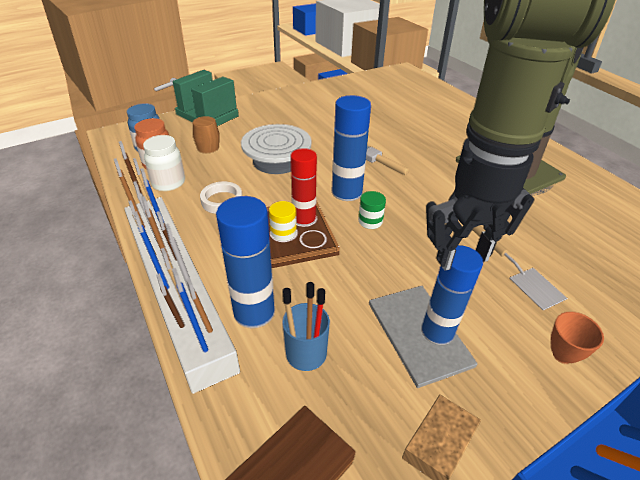

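The blue can hangs over the board, upright, with its base at about (438,338). I'll lower and release it.

>>> move_arm --targets "0 0 0 0 0 2 -0.5;0 0 0 0 0 1.5 -0.5;0 0 0 0 0 0.7 -0.5;0 0 0 0 0 0.5 -0.5;0 0 0 0 0 0 -0.5;0 0 0 0 0 0 0.2;0 0 0 0 0 0 0.6;0 0 0 0 0 0 1;0 0 0 0 0 0 1;0 0 0 0 0 0 1"

```text
time_s: 8.57
eef_pos: [0.5483, 0.3371, 0.1238]
tool_rot: [2.456, 1.959, 0.0]
force: [-0.3, 0.1, -0.1]
width: 0.0855
grasp_force: 0.0
```

>>> move_arm --targets "0 0 0 0 0 -2 1;0 0 0 0 0 -4 1;0 0 0 0 0 -4 1;0 0 0 0 0 -3 1;0 0 0 0 0 0 1"

```text
time_s: 9.2
eef_pos: [0.5495, 0.3384, 0.2565]
tool_rot: [2.456, 1.959, 0.009]
force: [0.4, 0.4, -0.1]
width: 0.0852
grasp_force: 0.0
```

>>> move_arm --targets "0 0 0 -2 0.6 0 1;0 0 0 -4 1.2 0 1;0 0 0 -4 1.2 0 1;0 0 0 -4 1.2 0 1;0 0 0 -4 1.2 0 1;0 0 0 -4 1.2 0 1;0 0 0 -4 1.2 0 1;0 0 0 -4 1.2 0 1;0 0 0 -4 1.2 0 1;0 0 0 -2.4 0.7 0 1;0 0 0 -2 0.6 0 1;0 0 0 0 0 0 1"

```text
time_s: 10.7
eef_pos: [0.5742, -0.0656, 0.2527]
tool_rot: [-2.459, -1.954, 0.004]
force: [0.3, 0.6, -0.5]
width: 0.085
grasp_force: 0.0
```

>>> move_arm --targets "0 0 0 0 0 0 1;0 0 0 0 0 0 1"

```text
time_s: 10.95
eef_pos: [0.5751, -0.0611, 0.2538]
tool_rot: [-2.453, -1.962, -0.001]
force: [-0.6, 1.1, -0.1]
width: 0.0852
grasp_force: 0.0
```

```bash
python3 - <<'E'
from h import *
np.set_printoptions(precision=4,suppress=True)
s=cams.read_camera("scene"); cv2.imwrite("pics/a3.png",s); print(r.sense()["eef_pos"])
t=cams.read_camera("top"); 
for c in blobs(t,(105,140,70),(125,255,255)):
    m=c.mean(0)
    if 120<m[0]<240 and 220<m[1]<320: print("blue",lid(c,.172,.026))
E
```

```text
[ 0.5751 -0.0613  0.2538]
blue [0.549  0.3356 0.0237]
```

View pics/a3.png

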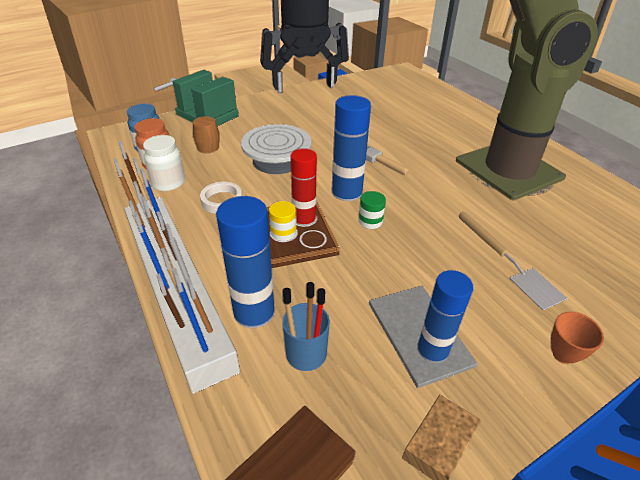

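The blue can stands on the board at the spot predicted, and the lid fit agrees to about 1 mm. Next, the red can.

>>> move_arm --targets "0 0 0 -0.2 0 3 1;0 0 0 0 0 4 1;0 0 0 0 0 3 1;0 0 0 0 0 2 1;0 0 0 0 0 1.3 1;0 0 0 0 0 0 1;0 0 0 0 0 0 0.4;0 0 0 0 0 0 0;0 0 0 0 0 0 -0.5;0 0 0 0 0 0 -0.5;0 0 0 0 0 0 -0.5;0 0 0 0 0 0 -0.5"

```text
time_s: 12.55
eef_pos: [0.5757, -0.0647, 0.122]
tool_rot: [2.455, 1.958, 0.003]
force: [-0.2, -0.5, 5.6]
width: 0.0496
grasp_force: 40.9
```

>>> move_arm --targets "0 0 0 0 0 -1 -0.5;0 0 0 0 0 -3 -0.5;0 0 0 0 0 -3 -0.5;0 0 0 0 0 -3 -0.5;0 0 0 0 0 0 -0.5"

```text
time_s: 13.18
eef_pos: [0.5763, -0.0646, 0.2231]
tool_rot: [2.453, 1.957, 0.006]
force: [0.1, 0.7, -2.2]
width: 0.0503
grasp_force: 42.0
```

>>> move_arm --targets "0 0 0 1.5 -0.6 0 -0.5;0 0 0 3 -1 0 -0.5;0 0 0 3 -1 0 -0.5;0 0 0 3 -1 0 -0.5;0 0 0 3 -1 0 -0.5;0 0 0 3 -1 0 -0.5;0 0 0 3 -1 0 -0.5;0 0 0 3 -1 0 -0.5;0 0 0 3 -1 0 -0.5;0 0 0 2.6 -1.1 0 -0.5;0 0 0 1.5 -0.9 0 -0.5;0 0 0 0.6 -0.4 0 -0.5"

```text
time_s: 14.68
eef_pos: [0.533, 0.2551, 0.2198]
tool_rot: [-2.453, -1.962, 0.003]
force: [0.1, -0.5, -1.6]
width: 0.0497
grasp_force: 42.0
```

>>> move_arm --targets "0 0 0 0 0 0 -0.5;0 0 0 0 0 0 -0.5"

```text
time_s: 14.92
eef_pos: [0.535, 0.2524, 0.2205]
tool_rot: [2.457, 1.956, -0.001]
force: [0.2, -0.5, -2.3]
width: 0.0499
grasp_force: 42.0
```

>>> move_arm --targets "0 0 0 0 0 3 -0.5;0 0 0 0 0 3 -0.5;0 0 0 0 0 2 -0.5;0 0 0 0 0 1.2 -0.5;0 0 0 0 0 0.5 -0.5;0 0 0 0 0 0 -0.5;0 0 0 0 0 0 0.2;0 0 0 0 0 0 0.6;0 0 0 0 0 0 1;0 0 0 0 0 0 1;0 0 0 0 0 0 1"

```text
time_s: 16.3
eef_pos: [0.5346, 0.2541, 0.1237]
tool_rot: [2.456, 1.959, 0.0]
force: [0.8, 0.2, 1.0]
width: 0.0854
grasp_force: 0.0
```

>>> move_arm --targets "0 0 0 0 0 -2 1;0 0 0 0 0 -4 1;0 0 0 0 0 -4 1;0 0 0 0 0 -3 1;0 0 0 0 0 0 1"

```text
time_s: 16.92
eef_pos: [0.5359, 0.2552, 0.2562]
tool_rot: [2.455, 1.959, 0.009]
force: [-0.3, 0.8, -0.3]
width: 0.0856
grasp_force: 0.0
```

```bash
cat >> h.py <<'E'
def allpos(t,can_z):
    for nm,lo,hi,z,rad in (("red",(0,180,90),(6,255,255),can_z,.026),("blue",(105,140,70),(125,255,255),can_z,.026),
      ("yellow",(22,150,120),(34,255,255),.075,.027),("green",(50,120,50),(85,255,255),.065,.027)):
        for c in blobs(t,lo,hi):
            m=c.mean(0)
            if m[0]>120 and cv2.contourArea(c)<700: print(nm,m.round(),lid(c,z,rad))
def delta(P):
    s=r.sense(); M=R.from_rotvec(s["tool_rot"]).as_matrix(); d=np.array(P)-s["eef_pos"]
    print("eef",s["eef_pos"],"tool shift cm",(M.T@d)*100)
E
python3 - <<'E'
from h import *
np.set_printoptions(precision=4,suppress=True)
t=cams.read_camera("top"); cv2.imwrite("pics/a4.png",t); allpos(t,.172); delta((.636,-.0392,.26))
E
```

```text
yellow [343. 234.] [ 0.6362 -0.0392  0.0251]
green [318. 327.] [0.4467 0.0062 0.0238]
eef [0.5349 0.2543 0.2545] tool shift cm [-26.3692  16.382   -0.5576]
```

View pics/a4.png

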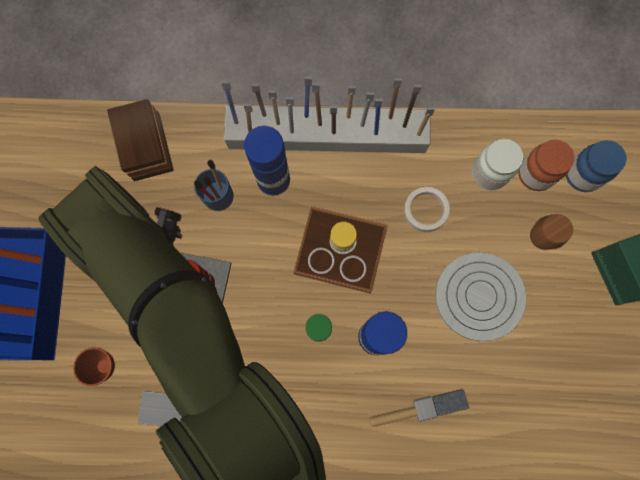

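The view shows the yellow jar unmoved at (343,234), the two front rings free at (321,261) and (352,269), and the cans on the board under the arm. On to the yellow jar.

>>> move_arm --targets "0 0 0 -2 1.2 0 1;0 0 0 -4 2.5 0 1;0 0 0 -4 2.5 0 1;0 0 0 -4 2.5 0 1;0 0 0 -4 2.5 0 1;0 0 0 -4 2.5 0 1;0 0 0 -2.4 1.5 0 1;0 0 0 -2 1.2 0 1;0 0 0 0 0 0 1;0 0 0 0 0 0 1;0 0 0 0 0 0 1"

```text
time_s: 18.35
eef_pos: [0.6353, -0.0378, 0.2536]
tool_rot: [-2.452, -1.962, -0.0]
force: [-0.7, -0.2, -0.6]
width: 0.0855
grasp_force: 0.0
```

```bash
python3 - <<'E'
from h import *
np.set_printoptions(precision=4,suppress=True)
delta((.6360,-.0392,.031))
t=cv2.imread("pics/a4.png"); h=cv2.cvtColor(t,cv2.COLOR_BGR2HSV)
for nm,(u,v) in(("L",(321,261)),("R",(352,269))):
    g=h[v-17:v+18,u-17:u+18]; m=(g[...,2]>115).astype(np.uint8)&(g[...,1]<110).astype(np.uint8)
    p=np.argwhere(m)[:,::-1]+[u-17,v-17]
    P=plane("top",p,.01); f=least_squares(lambda q:np.hypot(P[:,0]-q[0],P[:,1]-q[1])-q[2],[*P.mean(0),.026],loss="soft_l1",f_scale=.001).x; print(nm,len(p),f)
t=cams.read_camera("top"); allpos(t,.172)
E
```

```text
eef [ 0.6353 -0.0378  0.2536] tool shift cm [-0.1365  0.1181 22.2548]
L 194 [0.5916 0.0051 0.0267]
R 179 [ 0.5757 -0.0619  0.0263]
red [186. 273.] [0.5342 0.2553 0.0234]
blue [369. 336.] [-39.3008 163.2921 168.1479]
blue [143. 264.] [0.5491 0.336  0.0234]
green [318. 327.] [0.447  0.0063 0.0236]
```

>>> move_arm --targets "0 0 0 -0.1 0.1 4 1;0 0 0 0 0 5 1;0 0 0 0 0 5 1;0 0 0 0 0 4 1;0 0 0 0 0 2.5 1;0 0 0 0 0 1.3 1;0 0 0 0 0 0.4 1;0 0 0 0 0 0 1;0 0 0 0 0 0 0.4"

```text
time_s: 19.52
eef_pos: [0.6374, -0.0409, 0.0329]
tool_rot: [2.455, 1.958, 0.003]
force: [-0.8, 0.3, 0.5]
width: 0.0698
grasp_force: 0.0
```

>>> move_arm --targets "0 0 0 0 0 0 0;0 0 0 0 0 0 -0.5;0 0 0 0 0 0 -0.5;0 0 0 0 0 0 -0.5;0 0 0 0 0 0 -0.5"

```text
time_s: 20.15
eef_pos: [0.6483, -0.0419, 0.0396]
tool_rot: [2.446, 1.947, 0.028]
force: [7.4, -3.7, 27.8]
width: 0.0217
grasp_force: 22.3
```

```bash
python3 - <<'E'
from h import *
s=cams.read_camera("scene"); cv2.imwrite("pics/a5.png",cv2.resize(s[120:280,190:400],None,fx=3.7,fy=3.7)); print(r.sense())
E
```

```text
{'time_s': 20.2, 'qpos': array([ 0.19745497,  0.9283521 , -0.38268074,  1.6195897 ,  0.5052414 ,
        0.66922048, -0.66729514]), 'qd': array([ 0.00050996,  0.00074533,  0.00032697, -0.00212107,  0.0011691 ,
       -0.00078285, -0.00137411]), 'effort': array([-1.83625873e+00, -3.97950161e+01, -3.94369751e+00, -2.20386118e+00,
       -1.10704433e+00,  1.34331442e+00, -4.95974367e-03]), 'eef_pos': array([ 0.64822063, -0.04190292,  0.03958059]), 'tool_rot': array([2.44602942, 1.94716212, 0.02819454]), 'force': array([ 6.86823646, -3.68533435, 26.69366746]), 'wrist_torque': array([-0.67522548, -1.20245975,  0.02692933]), 'grasp_force': 22.325082812458277, 'width': 0.021530242689208456}
```

View pics/a5.png

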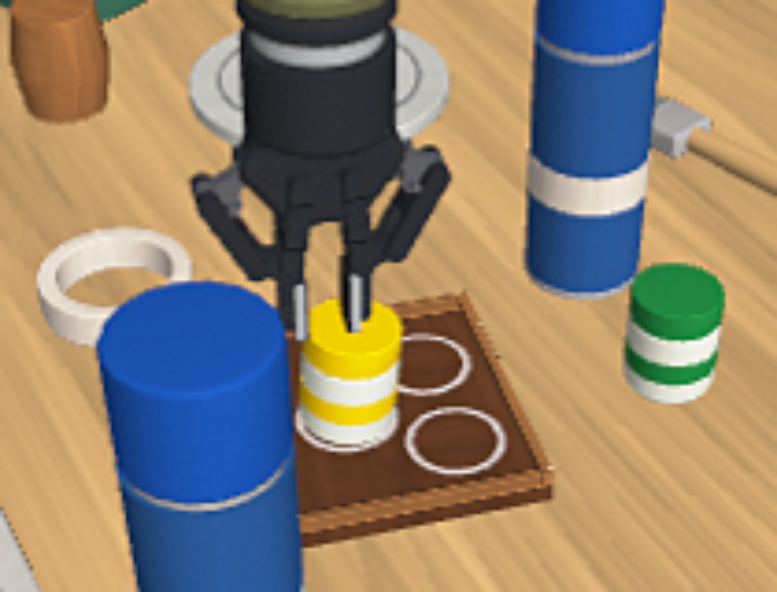

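The crop shows the fingertips standing on the yellow lid at (326,333), so the pads slid off the lid. The jar itself is still upright on its ring. The tips seem higher than I assumed. I'll lift straight off, then measure the tip height.

>>> move_arm --targets "0 0 0 0 0 -0.5 -0.5;0 0 0 0 0 -0.5 -0.5;0 0 0 0 0 -1 -0.5;0 0 0 0 0 -2 -0.5;0 0 0 0 0 -2 -0.5;0 0 0 0 0 0 -0.5"

```text
time_s: 20.95
eef_pos: [0.638, -0.0407, 0.094]
tool_rot: [2.454, 1.958, 0.005]
force: [0.3, 0.0, 0.5]
width: 0.0214
grasp_force: 0.0
```

```bash
python3 - <<'E'
from h import *
np.set_printoptions(precision=4,suppress=True)
s=cams.read_camera("scene"); cv2.imwrite("pics/a6.png",cv2.resize(s[120:280,190:400],None,fx=3.7,fy=3.7)); e=r.sense(); print(e["eef_pos"],e["tool_rot"],e["width"],e["force"])
def zat(px,xy):
    o,d=ray("scene",[px]); k=np.dot(np.array(xy)-o[:2],d[0,:2])/np.dot(d[0,:2],d[0,:2]); return o+k*d[0]
print("a5",zat((278.1,210.3),(.648,-.042)))
print("a1 open",zat((317,147.5),(.588,.006)))
E
```

```text
[ 0.6371 -0.0409  0.0928] [2.455  1.9584 0.0022] 0.021243821659843228 [ 0.9879 -0.7649 -0.3386]
a5 [ 0.6464 -0.0413  0.072 ]
a1 open [0.5866 0.0068 0.2233]
```

View pics/a6.png

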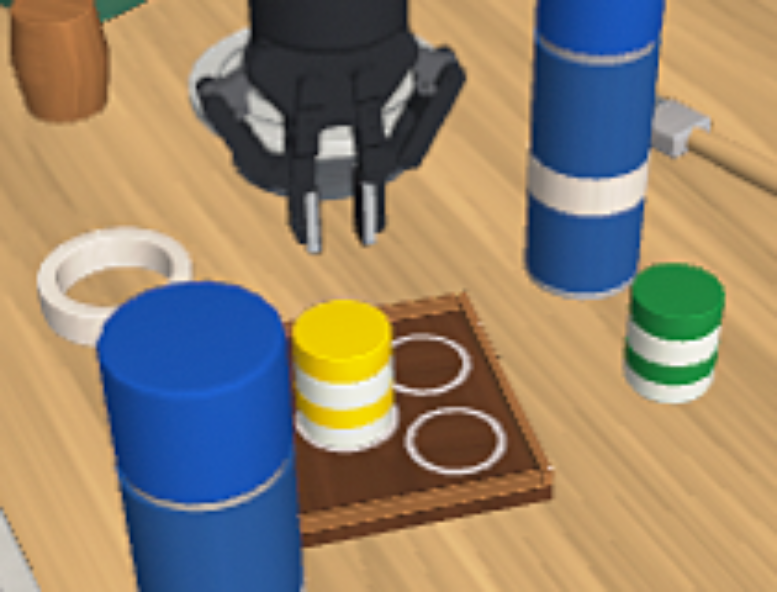

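The jar is still upright and was moved only slightly. The closed tips sit about 34 mm above the reported TCP, so I'll grip correspondingly lower, with the TCP near z = 0.01. First I'll locate the jar again.

```bash
python3 - <<'E'
from h import *
np.set_printoptions(precision=4,suppress=True)
def y(p):
    for c in blobs(p,(22,150,120),(34,255,255),60):
        m=c.astype(float); top=c[c[:,1]<c[:,1].min()+12]
        print(c.min(0),c.max(0),plane("scene",[[(c[:,0].min()+c[:,0].max())/2,c[:,1].min()+8]],.075))
y(cv2.imread("pics/a3.png")); y(cams.read_camera("scene"))
print(proj("scene",(.636,-.039,.075)),proj("scene",(.640,-.039,.075)),proj("scene",(.636,-.044,.075)))
E
```

```text
[270 225] [295 235] [[0.6703 0.0282]]
[269 201] [295 223] [[ 0.6392 -0.0379]]
[270 225] [295 235] [[0.6703 0.0282]]
[269 201] [295 223] [[ 0.6392 -0.0379]]
[[283.2133 208.2194]] [[281.4114 208.8042]] [[282.1205 206.8719]]
```

>>> move_arm --targets "0 0 0 0.15 -0.15 -1 0.3;0 0 0 0 0 0 1;0 0 0 0 0 0 1;0 0 0 0 0 3 1;0 0 0 0 0 3 1;0 0 0 0 0 2 1;0 0 0 0 0 1 1;0 0 0 0 0 0.3 1;0 0 0 0 0 0 1;0 0 0 0 0 0 1"

```text
time_s: 22.3
eef_pos: [0.6361, -0.0392, 0.0096]
tool_rot: [2.455, 1.958, 0.002]
force: [1.0, 0.2, 0.3]
width: 0.0855
grasp_force: 0.0
```

```bash
python3 - <<'E'
from h import *
s=cams.read_camera("scene"); cv2.imwrite("pics/a7.png",cv2.resize(s[120:280,190:400],None,fx=3.7,fy=3.7)); print(r.sense()["eef_pos"],r.sense()["force"])
E
```

```text
[ 0.63605906 -0.03915821  0.00952144] [ 0.04654674 -0.61756122  1.01247035]
```

View pics/a7.png

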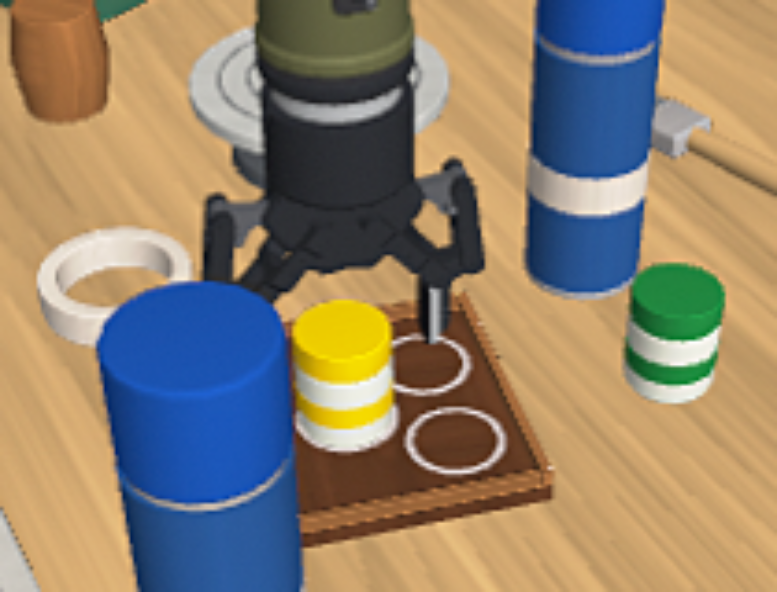

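```bash
python3 - <<'E'
from h import *
np.set_printoptions(precision=4,suppress=True)
a=np.radians(-12.9);u=np.array([np.cos(a),np.sin(a)])
p=np.array([.6361,-.0392])-u*.046
for z in(.03,.04,.05,.06,.07):print(z,(proj("scene",[*p,z])-[190,120])*3.7)
for z in(.083,.1,.11,.12,.13):print(z,(proj("scene",[.6361,-.0392,z])-[190,120])*3.7)
E
```

```text
0.03 [[426.8764 375.9372]]
0.04 [[426.8241 362.1896]]
0.05 [[426.7714 348.2455]]
0.06 [[426.7183 334.1012]]
0.07 [[426.6647 319.7527]]
0.083 [[344.0313 314.5056]]
0.1 [[342.8891 289.0518]]
0.11 [[342.2057 273.7777]]
0.12 [[341.5136 258.275 ]]
0.13 [[340.8127 242.5392]]
```

The tip and palm heights come out at TCP+47 mm and TCP+110 mm with the gripper open. I can go 22 mm lower and clear the lid, so I'll do that and grip.

>>> move_arm --targets "0 0 0 0 0 1 1;0 0 0 0 0 1 1;0 0 0 0 0 0.2 1;0 0 0 0 0 0 0.4;0 0 0 0 0 0 0.2;0 0 0 0 0 0 -0.3;0 0 0 0 0 0 -0.3;0 0 0 0 0 0 -0.3"

```text
time_s: 23.35
eef_pos: [0.6363, -0.0392, -0.0127]
tool_rot: [2.455, 1.958, 0.002]
force: [1.4, 0.2, 3.7]
width: 0.0533
grasp_force: 42.3
```

>>> move_arm --targets "0 0 0 0 0 -1 -0.3;0 0 0 0 0 -3 -0.3;0 0 0 0 0 -4 -0.3;0 0 0 0 0 -4 -0.3;0 0 0 0 0 0 -0.3"

```text
time_s: 23.98
eef_pos: [0.6371, -0.0388, 0.1098]
tool_rot: [2.454, 1.957, 0.006]
force: [0.6, 0.8, -3.0]
width: 0.0531
grasp_force: 42.7
```

>>> move_arm --targets "0 0 0 -1.5 -0.3 0 -0.3;0 0 0 -3 -0.5 0 -0.3;0 0 0 -3 -0.5 0 -0.3;0 0 0 -3 -0.5 0 -0.3;0 0 0 -3 -0.5 0 -0.3;0 0 0 -3 -0.5 0 -0.3;0 0 0 -3 -0.5 0 -0.3;0 0 0 -3 -0.5 0 -0.3;0 0 0 -3 -0.5 0 -0.3;0 0 0 -2.4 -0.5 0 -0.3;0 0 0 -2 -0.4 0 -0.3;0 0 0 0 0 0 -0.3"

```text
time_s: 25.48
eef_pos: [0.5157, -0.3215, 0.1055]
tool_rot: [-2.458, -1.953, 0.004]
force: [0.7, 0.3, -2.3]
width: 0.0531
grasp_force: 42.7
```

>>> move_arm --targets "0 0 0 0 0 0 -0.3;0 0 0 0 0 0 -0.3"

```text
time_s: 25.72
eef_pos: [0.5191, -0.3174, 0.1068]
tool_rot: [-2.453, -1.962, -0.002]
force: [-0.5, -0.7, -2.3]
width: 0.0533
grasp_force: 42.7
```

```bash
python3 - <<'E'
from h import *
np.set_printoptions(precision=4,suppress=True)
delta((.5187,-.3191,.038)); s=cams.read_camera("scene"); cv2.imwrite("pics/a8.png",s)
t=cv2.imread("pics/a4.png"); g=cv2.cvtColor(t,cv2.COLOR_BGR2GRAY)
# inner ring centre from dark lines near wheel centre
c=cv2.adaptiveThreshold(g,255,cv2.ADAPTIVE_THRESH_MEAN_C,cv2.THRESH_BINARY_INV,9,6)[280:313,465:498]
p=np.argwhere(c)[:,::-1]+[465,280]; P=plane("top",p,.06); rr=np.hypot(*(P-[.5187,-.3191]).T); P=P[(rr>.02)&(rr<.045)]
print(len(P),least_squares(lambda q:np.hypot(P[:,0]-q[0],P[:,1]-q[1])-q[2],[.5187,-.3191,.03],loss="soft_l1",f_scale=.001).x)
E
```

```text
eef [ 0.5191 -0.3174  0.1068] tool shift cm [-0.1847 -0.005   6.8771]
194 [ 0.5192 -0.3195  0.031 ]
```

View pics/a8.png

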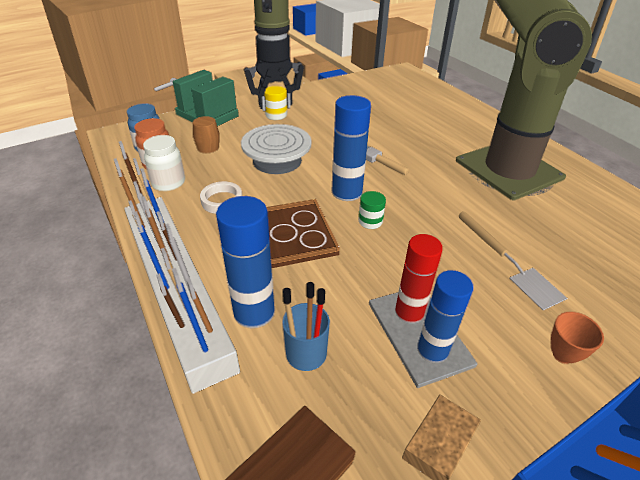

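The yellow jar hangs upright above the turntable, both cans stand on the board, and the rear ring is free at (284,232). I'll lower it.

>>> move_arm --targets "0 0 0 -0.2 0 2 -0.3;0 0 0 0 0 2 -0.3;0 0 0 0 0 1.5 -0.3;0 0 0 0 0 0.8 -0.3;0 0 0 0 0 0.5 -0.3;0 0 0 0 0 0.1 -0.3;0 0 0 0 0 0 -0.3;0 0 0 0 0 0 0.3;0 0 0 0 0 0 0.7;0 0 0 0 0 0 1;0 0 0 0 0 0 1;0 0 0 0 0 0 1"

```text
time_s: 27.28
eef_pos: [0.5179, -0.3211, 0.0377]
tool_rot: [2.456, 1.959, 0.0]
force: [0.4, 0.8, 0.8]
width: 0.0856
grasp_force: 0.0
```

>>> move_arm --targets "0 0 0 0 0 -2 1;0 0 0 0 0 -4 1;0 0 0 0 0 -5 1;0 0 0 0 0 -5 1;0 0 0 0 0 -5 1;0 0 0 0 0 -3 1;0 0 0 0 0 0 1"

```text
time_s: 28.15
eef_pos: [0.5197, -0.3213, 0.282]
tool_rot: [2.451, 1.955, 0.005]
force: [-0.9, 0.2, -0.4]
width: 0.0853
grasp_force: 0.0
```

```bash
python3 - <<'E'
from h import *
np.set_printoptions(precision=4,suppress=True)
t=cams.read_camera("top"); cv2.imwrite("pics/a9.png",t); allpos(t,.172)
h=cv2.cvtColor(t,cv2.COLOR_BGR2HSV)
for nm,(x,y) in(("rear",(.636,-.04)),("L",(.5916,.0051)),("R",(.5757,-.0619))):
    u,v=proj("top",(x,y,.01))[0].round().astype(int)
    g=h[v-17:v+18,u-17:u+18]; m=(g[...,2]>115)&(g[...,1]<110)
    p=np.argwhere(m)[:,::-1]+[u-17,v-17]; P=plane("top",p,.01)
    print(nm,u,v,len(p),least_squares(lambda q:np.hypot(P[:,0]-q[0],P[:,1]-q[1])-q[2],[x,y,.026],loss="soft_l1",f_scale=.001).x)
delta((.447,.0063,.30))
s=cams.read_camera("scene"); print(*[ (c.min(0),c.max(0)) for c in blobs(s,(22,150,120),(34,255,255),40)])
print(proj("scene",(.5192,-.3195,.125)),proj("top",(.5192,-.3195,.125)))
E
```

```text
red [186. 273.] [0.5341 0.2553 0.0235]
blue [143. 264.] [0.549  0.3356 0.0237]
yellow [489. 294.] [ 0.5212 -0.3334  0.026 ]
green [319. 327.] [0.4469 0.0063 0.0236]
rear 343 240 179 [ 0.6344 -0.0399  0.0276]
L 321 260 168 [0.5911 0.0056 0.0264]
R 352 268 172 [ 0.5758 -0.0618  0.0264]
eef [ 0.5183 -0.3211  0.2798] tool shift cm [ 30.338  -14.2164  -2.0939]
(array([266, 132], dtype=int32), array([286, 138], dtype=int32)) (array([265, 112], dtype=int32), array([286, 126], dtype=int32))
[[275.2461 116.349 ]] [[489.3861 291.9258]]
```

The yellow lid's outline fits the turntable's centre, and the rear ring measures (0.635, -0.040). Next is the green jar, going around the tall look-alike can.

>>> move_arm --targets "0 0 0 2 0 -1 1;0 0 0 4 -0.2 -1 1;0 0 0 4 -0.2 0 1;0 0 0 4 -0.2 0 1;0 0 0 4 -0.2 0 1;0 0 0 4 -0.2 0 1;0 0 0 4 -0.2 0 1;0 0 0 4 -0.2 0 1;0 0 0 2 0 0 1;0 0 0 1.3 0 0 1;0 0 0 0 0 0 1"

```text
time_s: 29.62
eef_pos: [0.5781, 0.0068, 0.2975]
tool_rot: [-2.455, -1.96, 0.001]
force: [0.0, -1.2, -0.4]
width: 0.0852
grasp_force: 0.0
```

>>> move_arm --targets "0 0 0 -0.5 -2 0 1;0 0 0 -1 -4 0 1;0 0 0 -0.9 -4 0 1;0 0 0 -0.5 -2 0 1;0 0 0 -0.1 -1 0 1;0 0 0 0 0 0 1;0 0 0 0 0 0 1"

```text
time_s: 30.5
eef_pos: [0.4458, 0.0061, 0.2977]
tool_rot: [2.456, 1.958, 0.001]
force: [-0.4, -0.5, -0.1]
width: 0.0854
grasp_force: 0.0
```

```bash
python3 - <<'E'
from h import *
np.set_printoptions(precision=4,suppress=True)
delta((.4468,.0063,-.020))
E
```

```text
eef [0.4458 0.0061 0.2977] tool shift cm [ 0.0245  0.0671 31.7718]
```

>>> move_arm --targets "0 0 0 0 0.1 4 1;0 0 0 0 0 5 1;0 0 0 0 0 5 1;0 0 0 0 0 5 1;0 0 0 0 0 4 1;0 0 0 0 0 2 1;0 0 0 0 0 0 1"

```text
time_s: 31.38
eef_pos: [0.4457, 0.0063, 0.0461]
tool_rot: [-2.454, -1.96, 0.004]
force: [0.9, -0.2, 1.1]
width: 0.0855
grasp_force: 0.0
```

```bash
python3 - <<'E'
from h import *
s=cams.read_camera("scene"); cv2.imwrite("pics/b1.png",cv2.resize(s[100:260,290:450],None,fx=3.7,fy=3.7)); print(r.sense()["eef_pos"],r.sense()["force"])
E
```

```text
[0.44621394 0.00630485 0.0471291 ] [ 0.58920257 -0.41675876 -0.33347685]
```

View pics/b1.png

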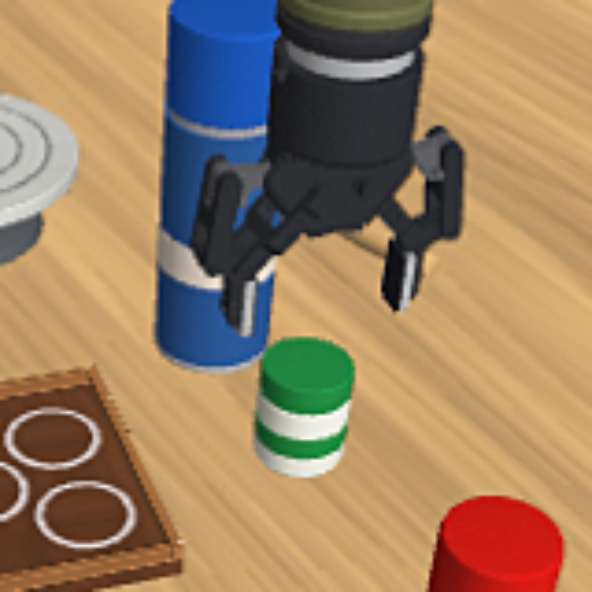

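The open fingers (243 and 402 in the crop) straddle the green lid (306,370), clear of the look-alike. I'll go down and grip.

>>> move_arm --targets "0 0 0 0 0 2 1;0 0 0 0 0 2 1;0 0 0 0 0 1.5 1;0 0 0 0 0 0.8 1;0 0 0 0 0 0.4 1;0 0 0 0 0 0 1;0 0 0 0 0 0 0.4;0 0 0 0 0 0 0.2;0 0 0 0 0 0 -0.3;0 0 0 0 0 0 -0.3;0 0 0 0 0 0 -0.3"

```text
time_s: 32.8
eef_pos: [0.4472, 0.006, -0.0179]
tool_rot: [2.456, 1.958, 0.0]
force: [1.0, -0.3, 5.8]
width: 0.0534
grasp_force: 41.3
```

>>> move_arm --targets "0 0 0 0 0 -1 -0.3;0 0 0 0 0 -3 -0.3;0 0 0 0 0 -4 -0.3;0 0 0 -0.1 2 0 -0.3;0 0 0 -0.1 3 0 -0.3;0 0 0 -0.1 4 0 -0.3;0 0 0 0 4 0 -0.3;0 0 0 0 3 0 -0.3;0 0 0 0 2 0 -0.3;0 0 0 0 1.3 0 -0.3;0 0 0 0 0 0 -0.3;0 0 0 0 0 0 -0.3"

```text
time_s: 34.3
eef_pos: [0.6328, -0.0395, 0.0609]
tool_rot: [-2.453, -1.959, 0.004]
force: [0.2, 0.7, -1.5]
width: 0.0533
grasp_force: 42.5
```

```bash
python3 - <<'E'
from h import *
np.set_printoptions(precision=4,suppress=True)
delta((.635,-.040,-.007)); print(r.sense()["width"])
E
```

```text
eef [ 0.6328 -0.0395  0.0609] tool shift cm [0.0043 0.2495 6.7844]
0.05326258718762988
```

>>> move_arm --targets "0 0 0 0 0.2 2 -0.3;0 0 0 0 0 2 -0.3;0 0 0 0 0 1.5 -0.3;0 0 0 0 0 0.8 -0.3;0 0 0 0 0 0.5 -0.3;0 0 0 0 0 0 -0.3;0 0 0 0 0 0 0.3;0 0 0 0 0 0 0.7;0 0 0 0 0 0 1;0 0 0 0 0 0 1;0 0 0 0 0 0 1"

```text
time_s: 35.67
eef_pos: [0.636, -0.0402, -0.0069]
tool_rot: [-2.455, -1.959, 0.002]
force: [0.9, 0.5, 0.8]
width: 0.0852
grasp_force: 0.0
```

>>> move_arm --targets "0 0 0 0 0 -2 1;0 0 0 0 0 -4 1;0 0 0 0 0 -5 1;0 0 0 0 0 -5 1;0 0 0 0 0 -5 1;0 0 0 0 0 -5 1;0 0 0 0 0 0 1;0 0 0 0 0 0 1"

```text
time_s: 36.67
eef_pos: [0.6358, -0.0403, 0.2536]
tool_rot: [-2.455, -1.959, 0.002]
force: [-0.1, -0.6, 0.7]
width: 0.0854
grasp_force: 0.0
```

```bash
python3 - <<'E'
from h import *
np.set_printoptions(precision=4,suppress=True)
delta((.5345,.2548,.26))
s=cams.read_camera("scene")
for c in blobs(s,(50,120,50),(85,255,255),40): print(c.min(0),c.max(0))
print(proj("scene",(.635,-.04,.075)),proj("scene",(.635,-.04,.01)))
cv2.imwrite("pics/b2.png",cv2.resize(s[180:280,220:360],None,fx=5,fy=5))
E
```

```text
eef [ 0.6358 -0.0403  0.2536] tool shift cm [ 26.5264 -16.4277  -0.6483]
[271 225] [296 235]
[270 201] [296 222]
[173  70] [237 125]
[[283.4434 207.8034]] [[284.5379 232.2995]]
```

View pics/b2.png

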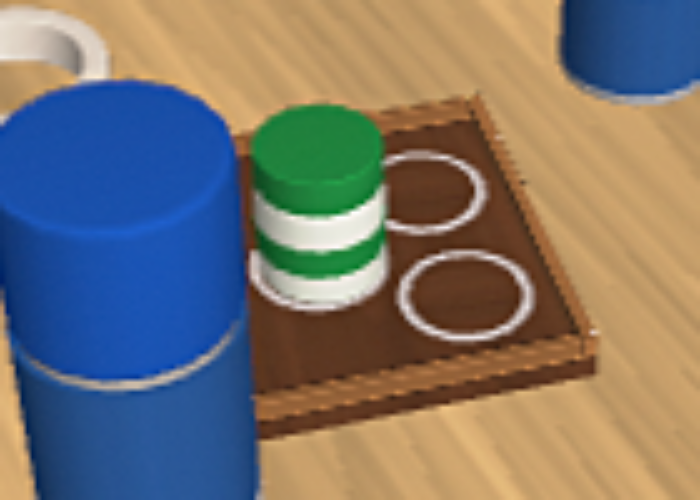

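The green jar stands on the rear ring, which shows evenly around its base at (318,290). Next I return the red can.

>>> move_arm --targets "0 0 0 2 -1.2 -0.5 1;0 0 0 4 -2.5 0 1;0 0 0 4 -2.5 0 1;0 0 0 4 -2.5 0 1;0 0 0 4 -2.5 0 1;0 0 0 4 -2.5 0 1;0 0 0 2.5 -1.5 0 1;0 0 0 2 -1.2 0 1;0 0 0 0 0 0 1;0 0 0 0 0 0 1;0 0 0 0 0 0 1"

```text
time_s: 38.1
eef_pos: [0.5357, 0.2532, 0.2579]
tool_rot: [-2.458, -1.956, 0.003]
force: [-0.7, 0.1, -0.7]
width: 0.0851
grasp_force: 0.0
```

```bash
python3 - <<'E'
from h import *
np.set_printoptions(precision=4,suppress=True)
delta((.5346,.2543,.105))
E
```

```text
eef [0.5357 0.2532 0.2579] tool shift cm [ 0.106  -0.1118 15.2918]
```

>>> move_arm --targets "0 0 0 0.1 -0.1 3 1;0 0 0 0 0 4 1;0 0 0 0 0 4 1;0 0 0 0 0 3 1;0 0 0 0 0 1.3 1;0 0 0 0 0 0 1;0 0 0 0 0 0 0.4;0 0 0 0 0 0 0;0 0 0 0 0 0 -0.4;0 0 0 0 0 0 -0.4;0 0 0 0 0 0 -0.4"

```text
time_s: 39.48
eef_pos: [0.5353, 0.2566, 0.1067]
tool_rot: [-2.456, -1.959, -0.003]
force: [-0.0, -1.8, 7.3]
width: 0.0508
grasp_force: 41.4
```

>>> move_arm --targets "0 0 0 0 0 -1 -0.4;0 0 0 0 0 -3 -0.4;0 0 0 0 0 -3 -0.4;0 0 0 0 0 -3 -0.4;0 0 0 0 0 0 -0.4;0 0 0 0 0 0 -0.4"

```text
time_s: 40.22
eef_pos: [0.5339, 0.255, 0.2044]
tool_rot: [-2.455, -1.959, 0.005]
force: [-0.1, -0.8, -1.3]
width: 0.0506
grasp_force: 42.2
```

```bash
python3 - <<'E'
from h import *
np.set_printoptions(precision=4,suppress=True)
delta((.5757,-.0645,.203))
E
```

```text
eef [0.5339 0.255  0.2044] tool shift cm [-30.2243  11.1733   0.1734]
```

>>> move_arm --targets "0 0 0 -1.5 0.6 0 -0.4;0 0 0 -3 1 0 -0.4;0 0 0 -3 1.2 0 -0.4;0 0 0 -3 1.2 0 -0.4;0 0 0 -3 1.2 0 -0.4;0 0 0 -3 1.2 0 -0.4;0 0 0 -3 1.2 0 -0.4;0 0 0 -3 1 0 -0.4;0 0 0 -3 1 0 -0.4;0 0 0 -2.5 0.9 0 -0.4;0 0 0 -1.5 0.5 0 -0.4;0 0 0 -0.6 0.2 0 -0.4"

```text
time_s: 41.72
eef_pos: [0.5763, -0.0639, 0.2045]
tool_rot: [-2.456, -1.956, 0.004]
force: [0.4, 0.8, -1.4]
width: 0.0509
grasp_force: 42.2
```

>>> move_arm --targets "0 0 0 0 0 0 -0.4;0 0 0 0 0 0 -0.4"

```text
time_s: 41.98
eef_pos: [0.5768, -0.0609, 0.2053]
tool_rot: [-2.452, -1.961, 0.001]
force: [-0.4, 0.9, -2.0]
width: 0.0507
grasp_force: 42.2
```

```bash
python3 - <<'E'
from h import *
np.set_printoptions(precision=4,suppress=True)
delta((.576,-.0638,.105))
E
```

```text
eef [ 0.5768 -0.0609  0.2053] tool shift cm [-0.3002  0.0036 10.0334]
```

>>> move_arm --targets "0 0 0 -0.2 0 3 -0.4;0 0 0 0 0 3 -0.4;0 0 0 0 0 2 -0.4;0 0 0 0 0 1.2 -0.4;0 0 0 0 0 0.7 -0.4;0 0 0 0 0 0.2 -0.4;0 0 0 0 0 0 -0.4;0 0 0 0 0 0 0.2;0 0 0 0 0 0 0.6;0 0 0 0 0 0 1;0 0 0 0 0 0 1;0 0 0 0 0 0 1"

```text
time_s: 43.48
eef_pos: [0.5763, -0.0645, 0.1042]
tool_rot: [-2.455, -1.959, 0.002]
force: [-0.5, 0.4, -0.1]
width: 0.0852
grasp_force: 0.0
```

>>> move_arm --targets "0 0 0 0 0 -2 1;0 0 0 0 0 -4 1;0 0 0 0 0 -4 1;0 0 0 0 0 -5 1;0 0 0 0 0 0 1;0 0 0 0 0 0 1"

```text
time_s: 44.22
eef_pos: [0.5759, -0.0648, 0.2537]
tool_rot: [-2.455, -1.959, 0.004]
force: [0.4, -0.1, -0.5]
width: 0.0854
grasp_force: 0.0
```

```bash
python3 - <<'E'
from h import *
np.set_printoptions(precision=4,suppress=True)
delta((.5488,.3363,.255))
E
```

```text
eef [ 0.5759 -0.0648  0.2537] tool shift cm [ 38.5064 -11.5593  -0.1532]
```

>>> move_arm --targets "0 0 0 2 -0.6 0 1;0 0 0 4 -1.2 0 1;0 0 0 4 -1.2 0 1;0 0 0 4 -1.2 0 1;0 0 0 4 -1.2 0 1;0 0 0 4 -1.2 0 1;0 0 0 4 -1.2 0 1;0 0 0 4 -1.2 0 1;0 0 0 4 -1.2 0 1;0 0 0 2.5 -0.8 0 1;0 0 0 2 -0.6 0 1;0 0 0 0 0 0 1"

```text
time_s: 45.72
eef_pos: [0.5461, 0.3398, 0.2531]
tool_rot: [-2.448, -1.964, 0.005]
force: [0.6, 0.2, 0.2]
width: 0.0853
grasp_force: 0.0
```

>>> move_arm --targets "0 0 0 0 0 0 1;0 0 0 0 0 0 1"

```text
time_s: 45.98
eef_pos: [0.5492, 0.3353, 0.2539]
tool_rot: [-2.457, -1.957, 0.003]
force: [0.4, -0.1, 0.1]
width: 0.0861
grasp_force: 0.0
```

```bash
python3 - <<'E'
from h import *
np.set_printoptions(precision=4,suppress=True)
delta((.5488,.3363,.105))
t=cams.read_camera("top"); cv2.imwrite("pics/b3.png",t); allpos(t,.17)
E
```

```text
eef [0.5492 0.3353 0.2539] tool shift cm [ 0.1148 -0.0362 14.8871]
red [357. 257.] [ 0.5755 -0.0653  0.0247]
yellow [489. 294.] [ 0.5212 -0.3335  0.0258]
green [343. 235.] [ 0.6359 -0.0394  0.0251]
```

The red can is back within 2 mm of its start. Now the blue one.

>>> move_arm --targets "0 0 0 0.1 0 3 1;0 0 0 0 0 4 1;0 0 0 0 0 4 1;0 0 0 0 0 2.6 1;0 0 0 0 0 1.2 1;0 0 0 0 0 0 1;0 0 0 0 0 0 0.4;0 0 0 0 0 0 0;0 0 0 0 0 0 -0.4;0 0 0 0 0 0 -0.4;0 0 0 0 0 0 -0.4"

```text
time_s: 47.4
eef_pos: [0.5498, 0.3385, 0.1078]
tool_rot: [-2.456, -1.958, -0.003]
force: [0.5, -0.6, 6.1]
width: 0.0506
grasp_force: 41.6
```

>>> move_arm --targets "0 0 0 0 0 -1 -0.4;0 0 0 0 0 -3 -0.4;0 0 0 0 0 -3 -0.4;0 0 0 0 0 -3 -0.4;0 0 0 0 0 0 -0.4;0 0 0 0 0 0 -0.4"

```text
time_s: 48.15
eef_pos: [0.5483, 0.3366, 0.2047]
tool_rot: [-2.455, -1.959, 0.006]
force: [-0.3, -0.1, -2.8]
width: 0.051
grasp_force: 42.6
```

```bash
python3 - <<'E'
from h import *
np.set_printoptions(precision=4,suppress=True)
delta((.5895,.0075,.205))
E
```

```text
eef [0.5483 0.3366 0.2047] tool shift cm [-31.1764  11.3189   0.0349]
```

>>> move_arm --targets "0 0 0 -1.5 0.6 0 -0.4;0 0 0 -3 1.1 0 -0.4;0 0 0 -3.5 1.3 0 -0.4;0 0 0 -3.5 1.3 0 -0.4;0 0 0 -3.5 1.3 0 -0.4;0 0 0 -3.5 1.3 0 -0.4;0 0 0 -3.5 1.3 0 -0.4;0 0 0 -3.5 1.2 0 -0.4;0 0 0 -2.5 0.9 0 -0.4;0 0 0 -1.5 0.5 0 -0.4;0 0 0 -1 0.3 0 -0.4;0 0 0 -0.5 0.2 0 -0.4"

```text
time_s: 49.65
eef_pos: [0.5901, 0.0104, 0.206]
tool_rot: [-2.454, -1.959, 0.002]
force: [0.1, 0.0, -1.4]
width: 0.0507
grasp_force: 42.4
```

>>> move_arm --targets "0 0 0 0 0 0 -0.4;0 0 0 0 0 0 -0.4;0 0 0 0 0 0 -0.4"

```text
time_s: 50.02
eef_pos: [0.5903, 0.0112, 0.2063]
tool_rot: [-2.454, -1.96, 0.001]
force: [-0.2, 0.3, -1.7]
width: 0.0506
grasp_force: 42.4
```

```bash
python3 - <<'E'
from h import *
np.set_printoptions(precision=4,suppress=True)
delta((.589,.0085,.105))
E
```

```text
eef [0.5903 0.0112 0.2063] tool shift cm [-0.2883 -0.0526 10.1262]
```

>>> move_arm --targets "0 0 0 -0.15 0 3 -0.4;0 0 0 0 0 3 -0.4;0 0 0 0 0 2 -0.4;0 0 0 0 0 1.2 -0.4;0 0 0 0 0 0.7 -0.4;0 0 0 0 0 0.2 -0.4;0 0 0 0 0 0 -0.4;0 0 0 0 0 0 0.2;0 0 0 0 0 0 0.6;0 0 0 0 0 0 1;0 0 0 0 0 0 1;0 0 0 0 0 0 1"

```text
time_s: 51.52
eef_pos: [0.5899, 0.0088, 0.1052]
tool_rot: [-2.455, -1.959, 0.002]
force: [0.2, -0.2, -0.6]
width: 0.0857
grasp_force: 0.0
```

>>> move_arm --targets "0 0 0 0 0 -2 1;0 0 0 0 0 -4 1;0 0 0 0 0 -4 1;0 0 0 0 0 -5 1;0 0 0 2 -1 0 1;0 0 0 4 -2 0 1;0 0 0 4 -2 0 1;0 0 0 4 -2 0 1;0 0 0 4 -2 0 1;0 0 0 3 -1 0 1;0 0 0 0 0 0 1;0 0 0 0 0 0 1"

```text
time_s: 53.02
eef_pos: [0.5396, 0.2349, 0.2559]
tool_rot: [2.456, 1.958, -0.002]
force: [0.0, -0.9, -0.4]
width: 0.0854
grasp_force: 0.0
```

```bash
python3 - <<'E'
from h import *
np.set_printoptions(precision=4,suppress=True)
t=cams.read_camera("top"); allpos(t,.17); s=cams.read_camera("scene")
cv2.imwrite("pics/b4.png",s); print(r.sense()["eef_pos"],r.sense()["force"],r.sense()["time_s"])
E
```

```text
red [356. 258.] [ 0.5756 -0.0654  0.0244]
blue [319. 249.] [0.5896 0.0074 0.0239]
yellow [489. 294.] [ 0.5209 -0.3332  0.0261]
green [343. 235.] [ 0.6356 -0.0395  0.0248]
[0.5398 0.2341 0.2555] [-0.5836  0.284  -0.0389] 53.125
```

View pics/b4.png

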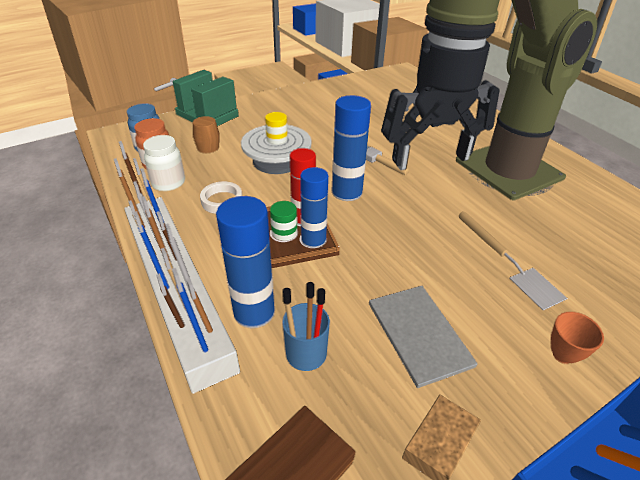

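The final view shows the yellow jar on the turntable (276,128), the green jar on the rear ring (284,222), both cans upright on their rings (303,185 and 314,208), and the mug, the tape and the arm clear. I'll hand it in.

```bash
python3 -c "
from cell import r
print(r.job_done())"
```

```text
the job is handed in; nothing more can be done
None
```

The job is done and handed in at about 53 s: the yellow jar is centred on the turntable, the green jar is on the rear ring, and both cans measure within 2 mm of their starting spots. The first grip on the yellow jar slipped off its lid and left it upright on its ring, and the hand-in call gave no verdict.

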